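Look into the red pedal bin

ROBOT

A 6-joint arm with a two-finger parallel gripper is mounted at the origin on a cart in front of the work surface, level with it; the furniture and walls round the work are solid. World frame = base frame: x ahead of the robot, y to its left, z up, the work surface at z = 0. Lengths are in m, angles in rad, forces in N, time in s.
With the tool pointing down it reaches from about 0.3 to 0.775 m from the base axis. Payload 14.6 kg.
Tool frame: the origin (TCP) lies on the front face of the gripper's body, between the roots of the fingers; the fingertips stand 97 mm ahead of it and the grasp point (between the pads) lies 78 mm ahead of it; z points along the fingers, y is the line along which they close (so a half turn about z gives the same grasp; the last joint's range is limited). The gripper opens to 94 mm and grips with 3 to 60 N. Pads are 16 mm wide; open, the fingers measure 119 mm over their backs; the gripper's body (75 mm by 177 mm) begins 78 mm behind the grasp point.
Start: joints at [1.186, 0.3, 1.521, -0, 1.321, -0.067], TCP at [0.172, 0.522, 0.303] pointing down, gripper open.
Joint ranges: [-3.03, 3.03], [-0.79, 2.21], [0.23, 2.52], [-1.04, 4.18], [0, 3.07], [-2.55, 2.55]. Speed limits (rad/s): [2.22, 2.22, 2.57, 3.14, 3.14, 3.14].

INTERFACE

Orientations are given as [roll, pitch, yaw] about the fixed x, y, z axes, in that order (R = Rz(yaw) Ry(pitch) Rx(roll)).
In Python, from station import * gives the robot as it stands.
- The arm moves only by the tool apply_moves, never from a script. Its argument "rows" is a list that holds one entry, the list of rows, each a list of 6 numbers: the shift along the tool's x, y, z in units of 40 mm (1.0 is 40 mm), then the turn, a rotation vector about the tool's x, y, z in units of 5 degrees (1.0 is 5 degrees). In form: [[[dx, dy, dz, rx, ry, rz], ...]]. A call has 1 to 10 rows; each row shifts and turns the commanded pose from where the row before left it, along the tool's axes as they then stand; what a row does not reach is not made up. A row lasts 1/12 s, in which the tool goes at most 41.7 mm and 7.16 degrees, less where a joint would pass 70% of its speed; a pose out of reach is approached as far as the arm can. A call is refused whole if a number of a shift passes 1 or a number of a turn 1, either way. A call with a gripper value outside its range is refused whole. "fingers" is the finger opening in mm, from 0 to 94, set as the call begins (left out, the last holds). The fingers move at their own pace and stop on an object; the grip force is fixed at half the most. Time passes only in rows, so rows that do not move let the fingers close. It gives the time, the measured TCP pose, the force, the opening and the grip force at its end, in the units of the state.
- state(): the state, without advancing time (a new reading comes with each control period).
- read_camera(name): name is "scene" or "top" or "wrist"; returns (picture, depth): 400x640x3 uint8, red, green, blue; 400x640 float32, m along the optical axis (not along the pixel's ray), 0 where there is no reading.
- camera_model(name): a dict with "K" (3x3 intrinsics, pixels), "pose" (4x4, takes a point from camera to world coordinates). Camera axes: x right, y up, looking along -z (the intrinsics and any distortion apply to the point x, -y, -z); pixel columns grow to the right and rows downward; lengths in m; the calibration is good to about 2 mm. A picture is of the moment at which its call begins: read the wrist's pose just before it. camera_model takes no time and is no camera call; for the wrist camera it gives the pose at the moment of the call.
- job_done(): hands the job in; it is judged then, once.
The state is a dict: "time": time; "q": joint angles; "qvel": joint speeds; "effort": joint torques, N m; "tool_pos": TCP position; "eef_rot": TCP orientation; "wrist_force": force on the tool from outside, world axes, zero at the start; "torque": the same for the moment, N m; "width": finger opening in m; "grip_force": force on a finger pad.
Only numpy, scipy, OpenCV 4.12 (cv2) and the standard library are available. Lean on these libraries where they do the work, as an engineer would, in place of code of your own. Each camera call takes 0.05 s, during which the arm holds its last target. There are 200 camera calls.

TASK

Let me look into the red pedal bin on the bench: press its pedal fully down so that the lid stands wide open, and hold it open for about two seconds. Then ease the pedal slowly back up until it is fully home, so that the lid comes down gently instead of dropping shut. Open it with the pedal only, not by the lid, and do not open the blue bin.

Things in the scene. Friction and masses are not known exactly. Their poses are not given: they have to be found in the camera images.
- red_pad (a point): Centre of the upper face of the red bin's pedal pad: ribbed dark rubber, 46 mm long x 52 mm wide, on a steel arm low at the bin's front, 110 mm clear of its wall. Pedal up: 77 mm above the table. The full stroke takes it 35 mm down (and 8 mm away from the bin) to a firm stop. x points to the bin (level when up), y across.
- red_pedal: The red bin's pedal (arm and pad). Origin: its hinge, 30 mm above the table, 120 mm behind the pad's centre; it turns 0.28 rad about y from up to fully down. A spring pushes it up: about 3 N at the top, 6 N at the bottom. Let go even a few mm below the top, it snaps up and the lid drops: stay on it, rising slowly, until it meets its upper stop.
- red_lid (a joint): Lid of the red bin, linked to the pedal: 0 = shut, 1.15 rad = wide open (pedal fully down), in proportion (about 0.033 rad per mm at the pad). The bin is a round red can, 130 mm in diameter, 125 mm high with its lid, fixed to the bench; the lid is hinged at the rear and its front, on the pedal's side, rises.
- blue_lid (a joint): Lid of the blue bin, an equal pedal bin in blue standing beside the red one, left or right of it: 0 = shut, 1.15 rad = wide open. To be left shut.

How it is judged:
By the outcome, as a careful person would: the job done as asked, in the order asked, and still so for the second after the job is handed in, with the robot touching nothing.
It also fails if it takes over 32 s, if anything falls off the work surface, if the arm or the gripper's body presses on something with over 40 N, if the wrist force passes 120 N, or if a joint passes its speed limit or range.

## Working session

There is one attempt and no reset: what is moved stays moved. The work goes in short steps, Python scripts to look and compute and a tool call to move; the robot and the scene stay as the last step left them, time stands still between calls to the robot, and variables do not carry over. Pictures are saved under pics/ and viewed, at most 10 in all, crops included, and the job is handed in when it is done.

Besides the shell and the picture viewer there is one more tool, called after "Call:" by a JSON object that holds its "name" and its "arguments", one argument or row to a line. apply_moves: Moves the arm, as the interface text tells. Its arguments: {"type":"object","properties":{"rows":{"type":"array"},"fingers":{"type":"number"}},"required":["rows"]}

```bash
mkdir -p pics; python3 - <<'E'
from station import *
import cv2,numpy as np
for n in ["scene","top"]:
    p,d=read_camera(n); np.savez(n+".npz",p=p,d=d,**camera_model(n)); cv2.imwrite(f"pics/{n}.png",p[:,:,::-1])
    m=camera_model(n); print(n,m["K"],m["pose"],m.keys())
print(state())
E
```

```text
scene [[478.88643044   0.         320.20993473]
 [  0.         478.88643044 201.1577377 ]
 [  0.           0.           1.        ]] [[-0.86498567  0.37976879 -0.32798698  0.28291956]
 [-0.50173751 -0.66458783  0.55369891  0.56261616]
 [-0.00769859  0.643505    0.7654032   0.86816225]
 [ 0.          0.          0.          1.        ]] dict_keys(['K', 'pose'])
top [[426.04670342   0.         320.04641213]
 [  0.         426.04670342 198.61856357]
 [  0.           0.           1.        ]] [[ 0.00573833  0.99352625 -0.11345774  0.48580557]
 [-0.99918193  0.00115463 -0.04042453 -0.01986523]
 [-0.04003183  0.11359689  0.9927201   1.04117982]
 [ 0.          0.          0.          1.        ]] dict_keys(['K', 'pose'])
{'time': 0.1, 'q': array([ 1.18639322e+00,  3.00404040e-01,  1.52149918e+00,  2.19369640e-06,
        1.32068632e+00, -6.66005228e-02]), 'qvel': array([-0.00058594, -0.00082084, -0.00368392, -0.00029459,  0.00076842,
       -0.00027016]), 'effort': array([ 1.77925944e-03, -5.32647443e+01, -3.53283334e+01,  7.09837326e-02,
        2.34676333e-02, -2.05218038e-05]), 'tool_pos': array([0.17181885, 0.52233929, 0.30215771]), 'eef_rot': array([-3.14059812e+00, -6.84639549e-05,  2.82378949e+00]), 'wrist_force': array([ 0.19332424, -0.34652235,  0.07116044]), 'torque': array([ 0.01061092, -0.02080041, -0.00187901]), 'grip_force': 0.0, 'width': 0.09404447599087423}
```

View pics/scene.png

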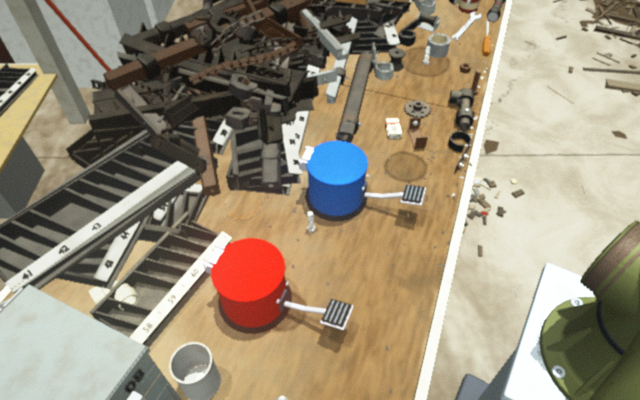

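View pics/top.png

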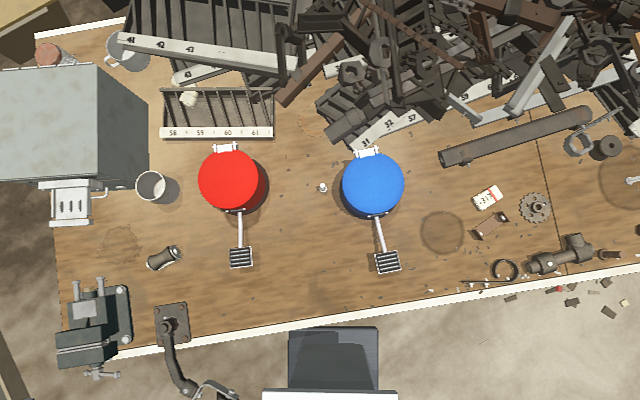

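The scene view shows the red pad near (337,314). In the top view it is near (241,257), with the red lid at (228,178). Next I'll measure both.

```bash
cat > h.py <<'E'
import numpy as np,cv2
def ray(z,u,v,h):
    K,P=z["K"],z["pose"]; r=P[:3,:3]@np.array([(u-K[0,2])/K[0,0],-(v-K[1,2])/K[1,1],-1])
    o=P[:3,3]; return o+r*(h-o[2])/r[2]
def dep(z,u,v):
    K,P=z["K"],z["pose"]; d=z["d"][int(v),int(u)]
    return P[:3,:3]@(d*np.array([(u-K[0,2])/K[0,0],-(v-K[1,2])/K[1,1],-1]))+P[:3,3]
E
python3 - <<'E'
from h import *
for n,(u,v),lid in [("scene",(337,314),(249,267)),("top",(241,257),(228,178))]:
    z=np.load(n+".npz"); P=z["p"].astype(int); D=z["d"]
    # pad: pixels whose depth point lies at z 0.06..0.09 near seed
    pts=[];W=28
    for y in range(v-W,v+W):
        for x in range(u-W,u+W):
            if D[y,x]>0:
                q=dep(z,x,y)
                if .066<q[2]<.09: pts.append((x,y,*q))
    pts=np.array(pts); print(n,len(pts),dep(z,u,v), dep(z,*lid))
    m=np.zeros((400,640),np.uint8); m[pts[:,1].astype(int),pts[:,0].astype(int)]=255
    m=cv2.morphologyEx(m,cv2.MORPH_OPEN,np.ones((9,9)))
    c=max(cv2.findContours(m,0,2)[0],key=cv2.contourArea)
    w=np.array([ray(z,*p,.077)[:2] for p in c[:,0].astype(float)]).astype(np.float32)
    print("pad rect",cv2.minAreaRect(w))
    r=((P[...,0]>150)&(P[...,1]<60)&(P[...,2]<60)).astype(np.uint8)
    k=cv2.findContours(r,0,2)[0]; k=max(k,key=cv2.contourArea)
    w=np.array([ray(z,*p,.125)[:2] for p in k[:,0].astype(float)]).astype(np.float32)
    print("lid (z .125) circle",cv2.minEnclosingCircle(w))
    cv2.imwrite(f"pics/{n}_pad.png",cv2.resize(z["p"][v-40:v+40,u-50:u+50,::-1],None,fx=6,fy=6))
E
```

```text
scene 663 [0.46244285 0.20499807 0.07710196] [0.63344554 0.2265468  0.12901981]
pad rect ((0.4642445743083954, 0.20537668466567993), (0.04671946540474892, 0.05139416083693504), 27.901142120361328)
lid (z .125) circle ((0.6167656183242798, 0.24335339665412903), 0.08865325152873993)
top 461 [0.46291613 0.19760382 0.07660333] [0.63561255 0.21970608 0.12666082]
pad rect ((0.4630342125892639, 0.19872550666332245), (0.044752925634384155, 0.04796137288212776), 1.392265796661377)
lid (z .125) circle ((0.600553035736084, 0.26010850071907043), 0.03770364075899124)
```

View pics/top_pad.png

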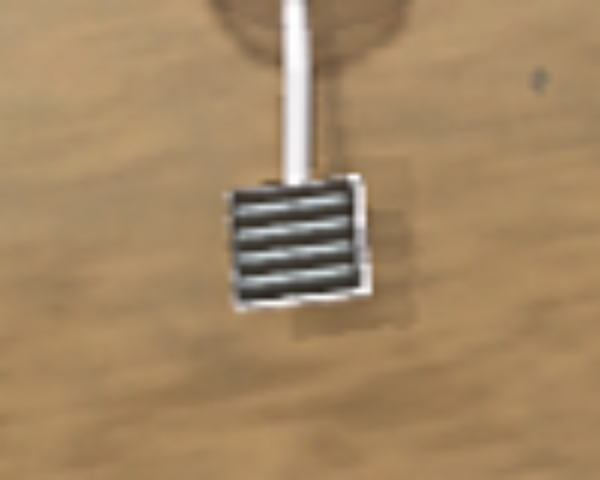

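The pad reads (0.463, 0.202, 0.077) on average, with its size right, and the two views differ by about 7 mm in y. The ribs run roughly along y and the arm points towards +x. I'll check obstacle heights on the approach and pin down the pad with a better estimate.

```bash
python3 - <<'E'
from h import *
z=np.load("top.npz")
for uv in [(90,330),(60,345),(110,300),(170,320),(170,360),(205,390),(160,258),(150,185),(70,200),(90,120),(375,260),(241,257)]: print(uv,dep(z,*uv).round(3))
K,P=z["K"],z["pose"];v,u=np.mgrid[0:400,0:640];d=z["d"]
X=np.stack([(u-K[0,2])/K[0,0]*d,-(v-K[1,2])/K[1,1]*d,-d],-1)@P[:3,:3].T+P[:3,3]
m=(d>0)&(X[...,0]>.12)&(X[...,0]<.55)&(X[...,1]>.1)&(X[...,1]<.6)&(X[...,2]>.09)
for h in np.arange(.09,.5,.05):
    s=m&(X[...,2]>h)&(X[...,2]<h+.05)
    if s.sum()>10: print(round(h,2),s.sum(),X[s].min(0).round(3),X[s].max(0).round(3))
# table check both views; red top centre via depth
for n in ["scene","top"]:
    z=np.load(n+".npz");K,P,d=z["K"],z["pose"],z["d"];p=z["p"].astype(int)
    X=np.stack([(u-K[0,2])/K[0,0]*d,-(v-K[1,2])/K[1,1]*d,-d],-1)@P[:3,:3].T+P[:3,3]
    r=(p[...,0]>120)&(p[...,1]<70)&(p[...,2]<70)&(X[...,2]>.115)&(X[...,0]>.5)&(X[...,0]<.75)&(X[...,1]>.1)&(X[...,1]<.35)
    print(n,"lid",r.sum(),cv2.minEnclosingCircle(X[r][:,:2].astype(np.float32)),X[r][:,2].mean())
    b=(X[...,2]>.068)&(X[...,2]<.086)&(abs(X[...,0]-.463)<.04)&(abs(X[...,1]-.202)<.04)
    Q=X[b][:,:2].astype(np.float32); print(" pad",b.sum(),cv2.minAreaRect(Q),np.median(X[b][:,2]))
E
```

```text
(90, 330) [0.306 0.51  0.121]
(60, 345) [0.274 0.575 0.12 ]
(110, 300) [0.362 0.503 0.06 ]
(170, 320) [0.316 0.368 0.041]
(170, 360) [0.228 0.362 0.046]
(205, 390) [-0.109  0.531 -0.797]
(160, 258) [0.459 0.396 0.047]
(150, 185) [0.635 0.437 0.029]
(70, 200) [0.583 0.551 0.159]
(90, 120) [0.733 0.469 0.24 ]
(375, 260) [ 0.456 -0.111 -0.001]
(241, 257) [0.463 0.198 0.077]
0.09 2179 [0.205 0.443 0.09 ] [0.368 0.59  0.126]
0.14 413 [0.526 0.5   0.148] [0.549 0.585 0.174]
0.19 22 [0.193 0.56  0.203] [0.199 0.573 0.223]
scene lid 3550 ((0.6385685205459595, 0.2254565954208374), 0.0681581050157547) 0.12369884015152526
 pad 654 ((0.4649667739868164, 0.20229807496070862), (0.04703853279352188, 0.052480291575193405), 8.27661418914795) 0.07660926361510667
top lid 2212 ((0.6366947889328003, 0.2219800353050232), 0.06788817048072815) 0.12358129568970666
 pad 452 ((0.46496251225471497, 0.20015430450439453), (0.04941101744771004, 0.05185750499367714), 7.681565284729004) 0.07676760747217903
```

Both views now agree: pad at (0.465, 0.201, 0.077), yaw about 0.135. The path clears everything, since the vise is under 0.13 and the tips are at 0.205. Moving over with the fingers closed.

Call:
{"name": "apply_moves", "arguments": {
  "rows": [
    [[-0.47,-0.27,0,0,0,0],[-0.47,-0.27,0,0,0,0],[-0.47,-0.27,0,0,0,0],[-0.47,-0.27,0,0,0,0],[-0.47,-0.27,0,0,0,0],[-0.47,-0.27,0,0,0,0],[-0.47,-0.27,0,0,0,0],[-0.47,-0.27,0,0,0,0],[-0.47,-0.27,0,0,0,0],[-0.47,-0.27,0,0,0,0]]
  ],
  "fingers": 0
}}

```text
time: 0.93
tool_pos: [0.3172, 0.3602, 0.3024]
eef_rot: [-3.141, -0.0, 2.824]
wrist_force: [0.1, 1.2, -0.2]
width: 0.0306
grip_force: 0.0
```

Call:
{"name": "apply_moves", "arguments": {
  "rows": [
    [[-0.47,-0.27,0,0,0,0],[-0.47,-0.27,0,0,0,0],[-0.47,-0.27,0,0,0,0],[-0.47,-0.27,0,0,0,0],[-0.47,-0.27,0,0,0,0],[-0.47,-0.27,0,0,0,0],[-0.47,-0.27,0,0,0,0],[-0.47,-0.27,0,0,0,0],[-0.47,-0.27,0,0,0,0],[-0.47,-0.27,0,0,0,0]]
  ]
}}

```text
time: 1.77
tool_pos: [0.4621, 0.1988, 0.3024]
eef_rot: [-3.141, -0.0, 2.824]
wrist_force: [0.1, 0.6, 0.3]
width: 0.0006
grip_force: 0.0
```

Call:
{"name": "apply_moves", "arguments": {
  "rows": [
    [[0,0,0,0,0,-0.9],[0,0,0,0,0,-0.9],[0,0,0,0,0,-0.9],[0,0,0,0,0,-0.9],[0,0,0,0,0,-0.9],[0,0,0,0,0,-0.7],[0,0,0,0,0,0],[0,0,0,0,0,0]]
  ]
}}

```text
time: 2.43
tool_pos: [0.4615, 0.1997, 0.3024]
eef_rot: [-3.142, -0.0, -3.008]
wrist_force: [-0.1, 0.6, 0.2]
width: 0.0006
grip_force: 0.0
```

Call:
{"name": "apply_moves", "arguments": {
  "rows": [
    [[-0.08,0,0.37,0,0,0],[0,0,0.37,0,0,0],[0,0,0.37,0,0,0],[0,0,0.37,0,0,0],[0,0,0.37,0,0,0],[0,0,0.37,0,0,0],[0,0,0.37,0,0,0],[0,0,0.36,0,0,0],[0,0,0,0,0,0]]
  ]
}}

```text
time: 3.18
tool_pos: [0.4638, 0.1999, 0.1822]
eef_rot: [-3.141, -0.004, -3.008]
wrist_force: [-0.8, -0.3, -0.4]
width: 0.0001
grip_force: 0.0
```

```bash
python3 - <<'E'
from station import *
import cv2
p,d=read_camera("scene"); cv2.imwrite("pics/above.png",p[:,:,::-1]); print(state()["tool_pos"])
E
```

```text
[0.4642971  0.20005338 0.18371423]
```

View pics/above.png

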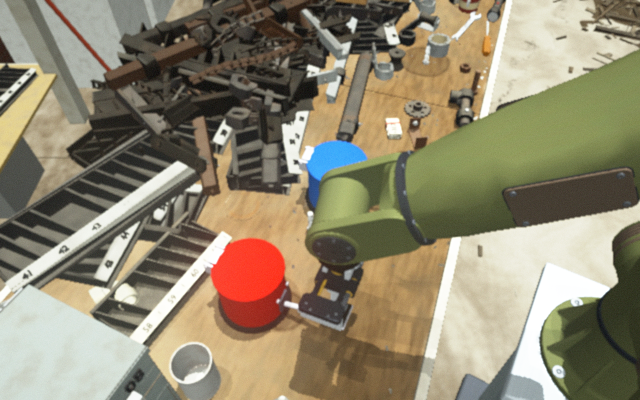

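The gripper stands over the red pad and the arm is clear of the lid. Pressing along the pad's arc.

Call:
{"name": "apply_moves", "arguments": {
  "rows": [
    [[0,0,0.05,0,0,0],[0,0,0.05,0,0,0],[0,0,0.05,0,0,0],[0,0,0.05,0,0,0],[0.01,0,0.04,0,0,0],[0.015,0,0.04,0,0,0],[0.015,0,0.04,0,0,0],[0.015,0,0.04,0,0,0],[0.015,0,0.04,0,0,0]]
  ]
}}

```text
time: 3.98
tool_pos: [0.4621, 0.1999, 0.1687]
eef_rot: [3.141, 0.001, -3.006]
wrist_force: [2.0, -0.1, 2.2]
width: 0.0006
grip_force: 1.3
```

Call:
{"name": "apply_moves", "arguments": {
  "rows": [
    [[0.012,0,0.04,0,0,0],[0.012,0,0.04,0,0,0],[0.012,0,0.04,0,0,0],[0.01,0,0.04,0,0,0],[0.01,0,0.04,0,0,0],[0.01,0,0.04,0,0,0],[0.008,0,0.04,0,0,0],[0.008,0,0.04,0,0,0]]
  ]
}}

```text
time: 4.65
tool_pos: [0.4586, 0.1994, 0.1557]
eef_rot: [3.142, 0.0, -3.006]
wrist_force: [1.9, 1.1, 4.1]
width: 0.0006
grip_force: 1.9
```

Call:
{"name": "apply_moves", "arguments": {
  "rows": [
    [[0.007,0,0.04,0,0,0],[0.007,0,0.04,0,0,0],[0.006,0,0.04,0,0,0],[0.006,0,0.04,0,0,0],[0.005,0,0.04,0,0,0],[0.005,0,0.04,0,0,0],[0.005,0,0.04,0,0,0],[0.004,0,0.03,0,0,0],[0.004,0,0.03,0,0,0],[0,0,0.02,0,0,0]]
  ]
}}

```text
time: 5.48
tool_pos: [0.4564, 0.1991, 0.1411]
eef_rot: [-3.141, -0.001, -3.006]
wrist_force: [-1.9, 1.2, 5.4]
width: 0.0005
grip_force: 2.8
```

Call:
{"name": "apply_moves", "arguments": {
  "rows": [
    [[0.004,0,0.03,0,0,0],[0,0,0.02,0,0,0],[0,0,0,0,0,0]]
  ]
}}

```text
time: 5.73
tool_pos: [0.4563, 0.1991, 0.1395]
eef_rot: [-3.142, -0.001, -3.006]
wrist_force: [-5.9, -0.2, 10.9]
width: 0.0004
grip_force: 5.6
```

Call:
{"name": "apply_moves", "arguments": {
  "rows": [
    [[0,0,0.03,0,0,0],[0,0,0,0,0,0],[0,0,0,0,0,0],[0,0,0,0,0,0]]
  ]
}}

```text
time: 6.07
tool_pos: [0.4563, 0.1991, 0.1388]
eef_rot: [-3.142, -0.001, -3.006]
wrist_force: [-7.5, -1.1, 17.4]
width: 0.0003
grip_force: 8.9
```

```bash
python3 - <<'E'
from station import *
import cv2
p,d=read_camera("scene"); cv2.imwrite("pics/open.png",p[:,:,::-1]); print(state()["tool_pos"],state()["wrist_force"])
E
```

```text
[0.45631777 0.19912723 0.13881268] [-6.92674152 -0.06799811 16.81534504]
```

View pics/open.png

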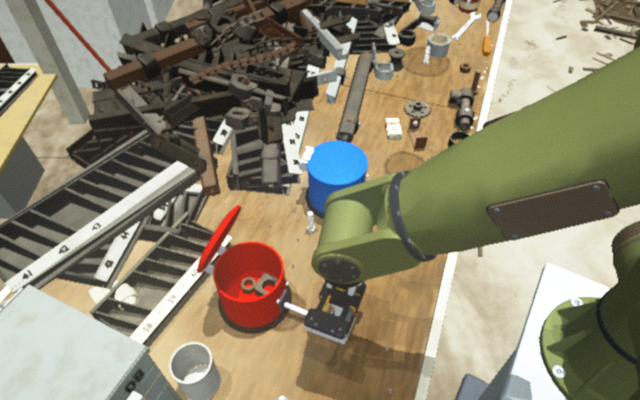

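The lid stands wide open at (220,238), the pedal is on its stop (17 N), and the blue bin is shut. Holding about 2 s.

Call:
{"name": "apply_moves", "arguments": {
  "rows": [
    [[0,0,0,0,0,0],[0,0,0,0,0,0],[0,0,0,0,0,0],[0,0,0,0,0,0],[0,0,0,0,0,0],[0,0,0,0,0,0],[0,0,0,0,0,0],[0,0,0,0,0,0],[0,0,0,0,0,0],[0,0,0,0,0,0]]
  ]
}}

```text
time: 6.95
tool_pos: [0.4563, 0.1991, 0.1388]
eef_rot: [3.142, -0.001, -3.006]
wrist_force: [-8.1, -1.7, 16.7]
width: 0.0004
grip_force: 8.9
```

Call:
{"name": "apply_moves", "arguments": {
  "rows": [
    [[0,0,0,0,0,0],[0,0,0,0,0,0],[0,0,0,0,0,0],[0,0,0,0,0,0],[0,0,0,0,0,0],[0,0,0,0,0,0],[0,0,0,0,0,0],[0,0,0,0,0,0],[0,0,0,0,0,0],[0,0,0,0,0,0]]
  ]
}}

```text
time: 7.78
tool_pos: [0.4563, 0.1991, 0.1388]
eef_rot: [-3.142, -0.001, -3.006]
wrist_force: [-7.6, -1.4, 16.8]
width: 0.0003
grip_force: 8.9
```

Call:
{"name": "apply_moves", "arguments": {
  "rows": [
    [[0,0,-0.02,0,0,0],[0,0,-0.02,0,0,0],[0,0,-0.02,0,0,0],[-0.002,0,-0.02,0,0,0],[-0.002,0,-0.02,0,0,0],[-0.002,0,-0.02,0,0,0],[-0.002,0,-0.02,0,0,0],[-0.002,0,-0.02,0,0,0],[-0.002,0,-0.02,0,0,0],[-0.002,0,-0.02,0,0,0]]
  ]
}}

```text
time: 8.62
tool_pos: [0.4571, 0.1992, 0.1463]
eef_rot: [-3.142, -0.0, -3.006]
wrist_force: [-2.9, 1.4, 5.1]
width: 0.0004
grip_force: 2.5
```

Call:
{"name": "apply_moves", "arguments": {
  "rows": [
    [[-0.002,0,-0.02,0,0,0],[-0.003,0,-0.02,0,0,0],[-0.003,0,-0.02,0,0,0],[-0.003,0,-0.02,0,0,0],[-0.003,0,-0.02,0,0,0],[-0.003,0,-0.02,0,0,0],[-0.003,0,-0.02,0,0,0],[-0.003,0,-0.02,0,0,0],[-0.003,0,-0.02,0,0,0],[-0.003,0,-0.02,0,0,0]]
  ]
}}

```text
time: 9.45
tool_pos: [0.4584, 0.1994, 0.1544]
eef_rot: [3.142, 0.0, -3.006]
wrist_force: [-1.9, 1.3, 3.4]
width: 0.0006
grip_force: 2.1
```

Call:
{"name": "apply_moves", "arguments": {
  "rows": [
    [[-0.005,0,-0.02,0,0,0],[-0.005,0,-0.02,0,0,0],[-0.005,0,-0.02,0,0,0],[-0.005,0,-0.02,0,0,0],[-0.005,0,-0.02,0,0,0],[-0.005,0,-0.02,0,0,0],[-0.005,0,-0.02,0,0,0],[-0.005,0,-0.02,0,0,0],[-0.005,0,-0.02,0,0,0],[-0.005,0,-0.02,0,0,0]]
  ]
}}

```text
time: 10.28
tool_pos: [0.4603, 0.1996, 0.1623]
eef_rot: [-3.142, 0.0, -3.006]
wrist_force: [-0.7, 0.7, 3.3]
width: 0.0004
grip_force: 1.5
```

Call:
{"name": "apply_moves", "arguments": {
  "rows": [
    [[-0.007,0,-0.02,0,0,0],[-0.007,0,-0.02,0,0,0],[-0.007,0,-0.02,0,0,0],[-0.006,0,-0.015,0,0,0],[-0.006,0,-0.015,0,0,0],[-0.006,0,-0.015,0,0,0],[-0.006,0,-0.015,0,0,0],[-0.005,0,-0.012,0,0,0],[-0.005,0,-0.012,0,0,0],[-0.005,0,-0.012,0,0,0]]
  ]
}}

```text
time: 11.12
tool_pos: [0.4626, 0.1999, 0.1685]
eef_rot: [-3.141, -0.0, -3.006]
wrist_force: [-3.4, -0.5, 3.3]
width: 0.0006
grip_force: 1.6
```

Call:
{"name": "apply_moves", "arguments": {
  "rows": [
    [[-0.004,0,-0.01,0,0,0],[-0.004,0,-0.01,0,0,0],[-0.004,0,-0.01,0,0,0],[-0.004,0,-0.01,0,0,0],[-0.004,0,-0.01,0,0,0],[-0.004,0,-0.01,0,0,0],[-0.004,0,-0.01,0,0,0],[-0.004,0,-0.01,0,0,0],[-0.004,0,-0.01,0,0,0],[-0.004,0,-0.01,0,0,0]]
  ]
}}

```text
time: 11.95
tool_pos: [0.4643, 0.2001, 0.1725]
eef_rot: [-3.142, -0.0, -3.006]
wrist_force: [-0.4, -0.3, 2.6]
width: 0.0006
grip_force: 1.4
```

Call:
{"name": "apply_moves", "arguments": {
  "rows": [
    [[-0.003,0,-0.007,0,0,0],[-0.003,0,-0.007,0,0,0],[-0.003,0,-0.007,0,0,0],[-0.003,0,-0.007,0,0,0],[-0.003,0,-0.007,0,0,0],[-0.003,0,-0.007,0,0,0],[-0.003,0,-0.007,0,0,0],[-0.003,0,-0.007,0,0,0],[-0.003,0,-0.007,0,0,0],[-0.003,0,-0.007,0,0,0]]
  ]
}}

```text
time: 12.78
tool_pos: [0.4655, 0.2003, 0.1753]
eef_rot: [-3.142, 0.0, -3.006]
wrist_force: [-1.1, -0.8, 2.9]
width: 0.0006
grip_force: 1.3
```

Call:
{"name": "apply_moves", "arguments": {
  "rows": [
    [[0,0,-0.007,0,0,0],[0,0,-0.007,0,0,0],[0,0,-0.007,0,0,0],[0,0,-0.007,0,0,0],[0,0,-0.007,0,0,0],[0,0,-0.007,0,0,0],[0,0,-0.007,0,0,0],[0,0,-0.007,0,0,0],[0,0,-0.007,0,0,0],[0,0,-0.007,0,0,0]]
  ]
}}

```text
time: 13.62
tool_pos: [0.4654, 0.2003, 0.1781]
eef_rot: [3.142, -0.0, -3.006]
wrist_force: [-0.4, -0.4, -0.2]
width: 0.0007
grip_force: 0.0
```

Contact ended at the top of the stroke. I'll back away and check.

Call:
{"name": "apply_moves", "arguments": {
  "rows": [
    [[0,0,-0.02,0,0,0],[0,0,-0.05,0,0,0],[0,0,-0.15,0,0,0],[0,0,-0.3,0,0,0],[0,0,-0.4,0,0,0],[0,0,-0.4,0,0,0],[0,0,-0.4,0,0,0],[0,0,-0.3,0,0,0],[0,0,-0.1,0,0,0],[0,0,0,0,0,0]]
  ]
}}

```text
time: 14.45
tool_pos: [0.4656, 0.2004, 0.264]
eef_rot: [3.141, 0.002, -3.006]
wrist_force: [1.1, 0.1, 0.6]
width: 0.0005
grip_force: 0.0
```

```bash
python3 - <<'E'
from station import *
from h import *
p,d=read_camera("scene"); cv2.imwrite("pics/end.png",p[:,:,::-1])
z=dict(camera_model("scene"),d=d); print(dep(z,337,318),dep(z,249,267),dep(z,230,255),state()["tool_pos"],state()["wrist_force"])
E
```

```text
[0.45853351 0.21212788 0.07774983] [0.63365541 0.22634558 0.12857726] [0.68009846 0.22194114 0.12710909] [0.4653915  0.20029006 0.26299143] [ 0.71370009 -0.42542773 -0.62534303]
```

View pics/end.png

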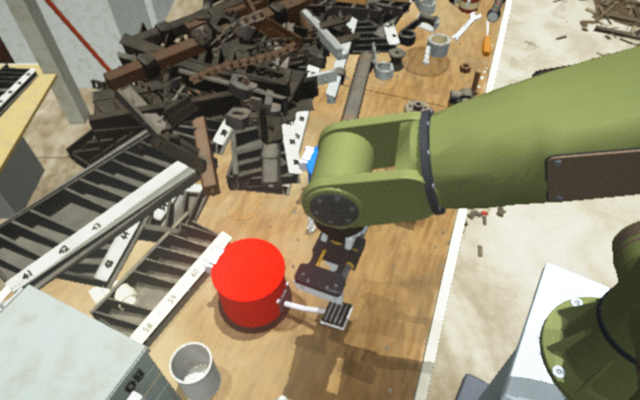

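The red lid at (249,267) is shut, the pad at (337,316) is home at 77 mm, and the gripper is clear.

```bash
python3 -c "
from station import *
print(job_done())"
```

```text
the job is handed in; nothing more can be done
None
```

I pressed the red bin's pedal fully down and held the lid wide open for about 2 s. I then eased the pedal back up over about 5.5 s until the lid was shut, left the blue bin alone, and handed the job in with the arm clear.

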